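Find the grinding jar with the ball left in it

ROBOT

A 7-joint arm with a two-finger parallel gripper is mounted at the origin on a cart in front of the work surface, level with it; the furniture and walls round the work are solid. World frame = base frame: x ahead of the robot, y to its left, z up, the work surface at z = 0. Lengths are in mm, angles in rad, forces in N, time in s.
With the tool pointing down it reaches from about 425 to 875 mm from the base axis. Payload 9.9 kg.
Tool frame: the origin (TCP) lies on the centre line of the jaws, within the pads' length; the fingertips stand 17 mm ahead of it and the grasp point (between the pads) lies 2 mm behind it; z points along the fingers, y is the direction in which the jaws open and shut (so a half turn about z gives the same grasp; the last joint's range is limited). The gripper opens to 85 mm and grips with 20 to 120 N. Pads are 22 mm wide; open, the fingers measure 114 mm over their backs; the gripper's body (76 mm by 85 mm) begins 54 mm behind the grasp point. The pads swing forward as they close: fully open they stand 13 mm farther back than shut.
Start: joints at [-1.336, 0.576, 0.025, 1.437, -0.015, 1.129, -0.057], TCP at [211.556, 640.994, 248.289] pointing down, gripper open.
Joint ranges: [-2.76, 2.76], [-0.34, 2.15], [-1.52, 1.57], [0.19, 2.46], [-1.09, 4.23], [0.17, 1.99], [-2.82, 2.82]. Speed limits (rad/s): [2.22, 2.22, 3.01, 3.01, 3.14, 3.14, 3.14].

INTERFACE

Orientations are given as a unit quaternion [w, x, y, z].
In Python, from bench import telemetry, imaging, ticket gives the robot as it stands.
- The arm moves only by the tool step_arm, never from a script. Its argument "series" is a list of rows, each a list of 3 entries, a list of its own where there are three numbers: the turn, a rotation vector about the tool's x, y, z in rad, then the shift along the tool's x, y, z in m, then the finger opening in m, from 0 to 0.0854. A call has 1 to 20 rows; each row is the pose to reach, as a shift and turn from the pose commanded when the call began, along the tool's axes at that moment; what a row does not reach only later rows make up. A row lasts 1/12 s, in which the tool goes at most 41.7 mm and 7.16 degrees, less where a joint would pass 70% of its speed; a pose out of reach is approached as far as the arm can. A call with a gripper value outside its range is refused whole. The fingers move at their own pace and stop on an object; the grip force is fixed at half the most. Time passes only in rows, so rows that repeat a pose let the fingers close. It gives the time, the measured TCP pose, the force and the opening at its end, in the units of the state.
- telemetry.state(): the state, without advancing time (a new reading comes with each control period).
- imaging.camera(name): name is "side" or "top"; returns (picture, depth): 420x560x3 uint8, red, green, blue; 420x560 float32, mm along the optical axis (not along the pixel's ray), 0 where there is no reading.
- imaging.get_calibration(name): a dict with "camera_matrix" (3x3 intrinsics, pixels), "rvec" (rotation vector, rad) and "tvec" (3), from world to camera coordinates, as OpenCV has them. Camera axes: x right, y down, z forward; pixel columns grow to the right and rows downward; lengths in mm; the calibration is good to about 2 mm. A picture is of the moment at which its call begins. get_calibration takes no time and is no camera call.
- ticket.sign_off(): hands the job in, once; it reports no verdict.
The state is a dict: "time": time; "joints": joint angles; "joint_velocities": joint speeds; "joint_torque": joint torques, N m; "tcp_pos": TCP position; "ee_rot": TCP orientation; "contact_force": force on the tool from outside, world axes, zero at the start; "ft_torque": the same for the moment, N m; "finger_gap": finger opening in mm.
Only numpy, scipy, OpenCV 4.12 (cv2) and the standard library are available. Lean on these libraries where they do the work, as an engineer would, in place of code of your own. Each camera call takes 0.05 s, during which the arm holds its last target. There are 200 camera calls.

TASK

One of the three closed grinding jars lying in the aluminium cradle still has its steel ball inside: lift the jars clear one at a time and shake them lengthwise until you have the one that really rattles, laying each silent jar back in a trough of the cradle. Hold the rattling jar still and level about 10 cm above the middle of the steel catch tray, lid towards the front edge of the bench as it lay, so that I can unscrew it, and finish while still holding it there; do not disturb the vial, bottle, beaker and stopper.

Things in the scene. Friction and masses are not known exactly. Their poses are not given: they have to be found in the camera images.
- jar_a: closed cylindrical grinding jar of bare steel lying on its side, 56 mm diameter, 116 mm long, 0.34 to 0.56 kg empty, each different; the ribbed screw lid (tight, does not turn) is the 32 mm at one end. Origin: middle of its axis; x along the axis, the lid at -x. All three look alike; exactly one, any one, holds a loose steel ball
- jar_b: closed cylindrical grinding jar of bare steel lying on its side, 56 mm diameter, 116 mm long, 0.34 to 0.56 kg empty, each different; the ribbed screw lid (tight, does not turn) is the 32 mm at one end. Origin: middle of its axis; x along the axis, the lid at -x. All three look alike; exactly one, any one, holds a loose steel ball
- jar_c: closed cylindrical grinding jar of bare steel lying on its side, 56 mm diameter, 116 mm long, 0.34 to 0.56 kg empty, each different; the ribbed screw lid (tight, does not turn) is the 32 mm at one end. Origin: middle of its axis; x along the axis, the lid at -x. All three look alike; exactly one, any one, holds a loose steel ball
- jar_a_lid (a point): centre of the outer face of jar_a's lid, 58 mm from the jar's origin
- jar_b_lid (a point): centre of the outer face of jar_b's lid, 58 mm from the jar's origin
- jar_c_lid (a point): centre of the outer face of jar_c's lid, 58 mm from the jar's origin
- jar_a_inside: the closed inside of jar_a, fixed to it, same origin and axes, not to be seen: cavity 46 mm across, 98 mm long. The 34 mm, 0.16 kg ball, if in it, runs to one end and knocks when the jar is jerked briskly lengthwise (6 cm at 0.4 m/s and stop; 5 cm at 0.2 m/s is too tame, the ball then only rocks about the middle): a jolt on the tool, then some 0.05 N m of moment to that side while it lies there
- jar_b_inside: the closed inside of jar_b, fixed to it, same origin and axes, not to be seen: cavity 46 mm across, 98 mm long. The 34 mm, 0.16 kg ball, if in it, runs to one end and knocks when the jar is jerked briskly lengthwise (6 cm at 0.4 m/s and stop; 5 cm at 0.2 m/s is too tame, the ball then only rocks about the middle): a jolt on the tool, then some 0.05 N m of moment to that side while it lies there
- jar_c_inside: the closed inside of jar_c, fixed to it, same origin and axes, not to be seen: cavity 46 mm across, 98 mm long. The 34 mm, 0.16 kg ball, if in it, runs to one end and knocks when the jar is jerked briskly lengthwise (6 cm at 0.4 m/s and stop; 5 cm at 0.2 m/s is too tame, the ball then only rocks about the middle): a jolt on the tool, then some 0.05 N m of moment to that side while it lies there
- rack: aluminium cradle, fixed: 130 (x) x 324 (y) mm, three V troughs along its x, side by side 110 mm apart in y, between two end rails 28 mm high, 122 mm apart inside. Origin: centre of its underside
- seat_0 (a point): one trough of the cradle: where the middle of a seated jar's axis lies, 42 mm above the worktop; the trough faces reach 23 mm above the worktop and 24 mm to each side of this point; 3 mm play to the rail at each end
- seat_1 (a point): one trough of the cradle: where the middle of a seated jar's axis lies, 42 mm above the worktop; the trough faces reach 23 mm above the worktop and 24 mm to each side of this point; 3 mm play to the rail at each end
- seat_2 (a point): one trough of the cradle: where the middle of a seated jar's axis lies, 42 mm above the worktop; the trough faces reach 23 mm above the worktop and 24 mm to each side of this point; 3 mm play to the rail at each end
- tray: shallow steel catch tray, fixed: 180 (x) x 130 (y) mm, 20 mm high over its rolled rim, floor 2 mm. Origin: centre of its underside, on the worktop
- vial: bystander: glass vial with a white screw cap, 51 mm across, 97 mm high, origin under its centre
- bottle: bystander: small white reagent bottle, 46 mm across, 90 mm high, origin under its centre
- stopper: bystander: black rubber stopper, 32 mm across, 28 mm high, origin under its centre
- beaker: bystander: clear plastic beaker, 92 x 100 mm, 120 mm high, origin under its centre

How it is judged:
By the outcome, as a careful person would: the job done as asked, in the order asked, and still so for the second after the job is handed in, while the arm keeps its last pose, push and grip.
It also fails if it takes over 72 s, if anything falls off the work surface, if the arm or the gripper's body presses on something with over 40 N, if the wrist force passes 120 N, or if a joint passes its speed limit or range.

## Working session

There is one attempt and no reset: what is moved stays moved. The work goes in short steps, Python scripts to look and compute and a tool call to move; the robot and the scene stay as the last step left them, time stands still between calls to the robot, and variables do not carry over. Pictures are saved under pics/ and viewed, about 8 in all and at most 12, crops included, and the job is handed in when it is done.

Besides the shell and the picture viewer there is one more tool, called after "Request:" in YAML: its name, and indented under it one key for each argument. step_arm: Moves the arm, as the interface text tells. Its arguments: {"type":"object","properties":{"series":{"type":"array","items":{"type":"array"}}},"required":["series"]}

```bash
mkdir -p pics; ls; cat > h.py <<'E'
import numpy as np, cv2
from bench import telemetry, imaging, ticket
def shot(n,f):
    p,d=imaging.camera(n); cv2.imwrite(f'pics/{f}.png',p[:,:,::-1]); np.save(f'pics/{f}.npy',d); return p,d
def world(n,d,u,v):
    c=imaging.get_calibration(n);K=np.array(c['camera_matrix']);R=cv2.Rodrigues(np.array(c['rvec'],float))[0];t=np.array(c['tvec'],float).ravel()
    u=np.asarray(u);v=np.asarray(v);z=d[v,u]
    pc=np.stack([(u-K[0,2])/K[0,0]*z,(v-K[1,2])/K[1,1]*z,z],-1)
    return (pc-t)@R
E
python3 - <<'E'
from h import *
print(telemetry.state())
shot('top','t0');shot('side','s0')
a=cv2.imread('pics/t0.png');cv2.imwrite('pics/t0b.png',cv2.resize(a,(800,600)))
for n in('top','side'):print(imaging.get_calibration(n))
E
```

```text
pics
{'time': 0.0, 'joints': array([-1.33577163,  0.57651012,  0.02484073,  1.43790331, -0.01500099,
        1.12898941, -0.05651708]), 'joint_velocities': array([ 0.00043255, -0.00031718,  0.00108648, -0.00059067,  0.00073771,
       -0.00138005,  0.00117037]), 'joint_torque': array([-4.39292517e-04, -7.65761447e+01,  2.25032687e+00, -2.85964751e+01,
        1.52327871e-02,  1.30303967e-02, -1.90331428e-05]), 'tcp_pos': array([211.43860215, 640.58812923, 247.45899799]), 'ee_rot': array([-8.86163048e-05,  1.58728365e-01,  9.87321956e-01, -8.07988720e-04]), 'contact_force': array([ 0.89531523, -0.08761277,  0.79807737]), 'ft_torque': array([-0.06003987,  0.03072285,  0.04209622]), 'finger_gap': 85.42769847187114}
{'camera_matrix': array([[460.98442636,   0.        , 273.15355049],
       [  0.        , 460.98442636, 206.99174538],
       [  0.        ,   0.        ,   1.        ]]), 'rvec': array([ 2.16203295, -2.10779212,  0.18836727]), 'tvec': array([  23.01984899,  519.47804258, 1262.58563684])}
{'camera_matrix': array([[415.28158805,   0.        , 286.75765755],
       [  0.        , 415.28158805, 210.18644796],
       [  0.        ,   0.        ,   1.        ]]), 'rvec': array([ 2.22257127, -0.12886897,  0.07098584]), 'tvec': array([-537.6127216 ,  102.99902242, 1192.10750184])}
```

View pics/t0b.png

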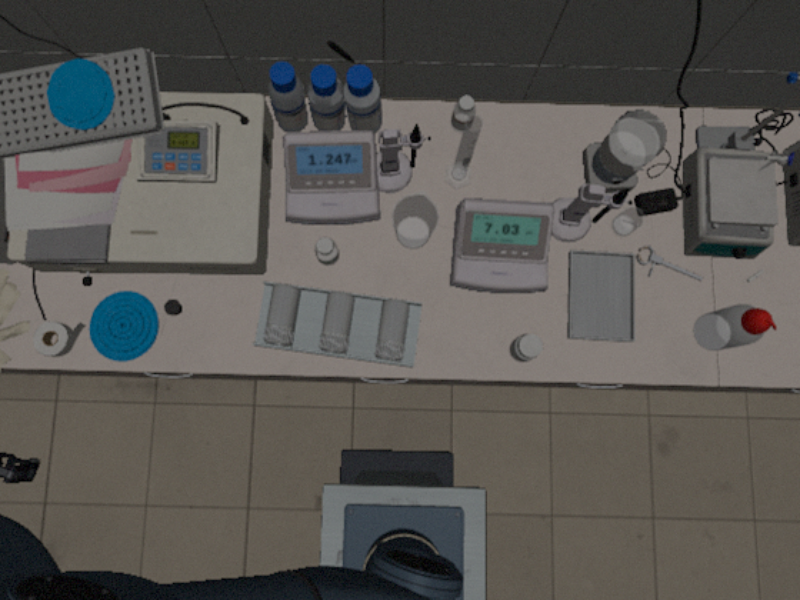

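View pics/s0.png

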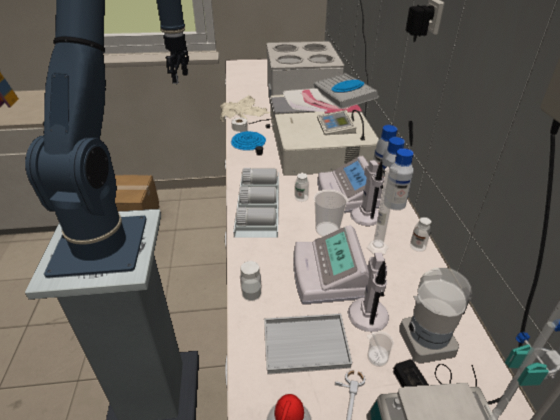

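The top view has the cradle at about (340,323) in 800-wide pixels with three jars and their lids towards the robot. The tray is at (601,296), the vial at (526,347), the bottle at (326,250), the beaker at (412,225) and the stopper at (173,307).

```bash
python3 - <<'E'
from h import *
d=np.load('pics/t0.npy');a=cv2.imread('pics/t0.png')
cv2.imwrite('pics/t0c.png',cv2.resize(a[190:262,170:302],None,fx=6,fy=6,interpolation=cv2.INTER_CUBIC))
vv,uu=np.mgrid[0:420,0:560];P=world('top',d,uu,vv)
np.save('pics/P.npy',P)
s=lambda u,v:P[int(v*.7),int(u*.7)].round()
for n,u,v in [('tableL',230,340),('tableR',650,330),('vial',526,345),('bottle',326,245),('beaker',412,225),('stopper',173,306),('traymid',600,296),('trTL',569,252),('trTR',633,253),('trBL',569,340),('trBR',632,340),('j1',283,310),('j2',338,318),('j3',393,328),('meter1',332,140),('meter2',500,210)]:print(n,s(u,v))
# jars: points with z 55..80 in the rack area
m=(P[...,2]>50)&(P[...,2]<85)&(uu>180)&(uu<295)&(vv>195)&(vv<255)
n,l,st,c=cv2.connectedComponentsWithStats(m.astype('uint8'))
for i in range(1,n):
    if st[i,4]<40: continue
    q=P[l==i];r=cv2.minAreaRect(q[:,:2].astype('float32'));print(st[i],r,q[:,2].max(),np.percentile(q[:,2],90),q[:,:2].min(0),q[:,:2].max(0))
m=(P[...,2]>5)&(P[...,2]<85)&(uu>175)&(uu<298)&(vv>192)&(vv<259)
print(cv2.minAreaRect(P[m][:,:2].astype('float32')))
m=(P[...,2]>8)&(P[...,2]<40)&(uu>390)&(uu<450)&(vv>170)&(vv<245)
print(m.sum(),cv2.minAreaRect(P[m][:,:2].astype('float32')))
E
```

```text
tableL [429. 357.   7.]
tableR [ 472. -492.    2.]
vial [ 423. -220.  101.]
bottle [609. 164.  87.]
beaker [679.  -5.   2.]
stopper [490. 470.  27.]
traymid [ 537. -395.    2.]
trTL [ 630. -333.   -1.]
trTR [ 626. -461.   14.]
trBL [ 447. -327.    6.]
trBR [ 448. -449.   22.]
j1 [481. 243.  70.]
j2 [469. 138.  71.]
j3 [453.  30.  71.]
meter1 [818. 160. 100.]
meter2 [ 685. -173.   97.]
[185 198  25  43 770] ((477.08966064453125, 248.1721649169922), (54.18986892700195, 115.83905792236328), 83.0213623046875) 75.77125194074625 70.60338545099604 [417.97380357 217.00923277] [536.05845298 280.29590737]
[224 204  24  42 766] ((464.637451171875, 139.62298583984375), (53.56659698486328, 115.92257690429688), 83.53280639648438) 74.93738643203987 70.87692978927933 [406.55130194 109.44531466] [521.81474637 170.91613581]
[263 209  24  43 766] ((452.77069091796875, 30.385818481445312), (53.044124603271484, 115.8599624633789), 83.7650146484375) 76.8887057786378 71.0429406973939 [393.43612068  -0.51123774] [510.4959832   61.78571772]
((469.3013000488281, 140.7616729736328), (190.04417419433594, 352.5143127441406), 1.5146137475967407)
554 ((547.3690795898438, -396.3732604980469), (149.49850463867188, 209.04444885253906), 83.56941223144531)
```

View pics/t0c.png

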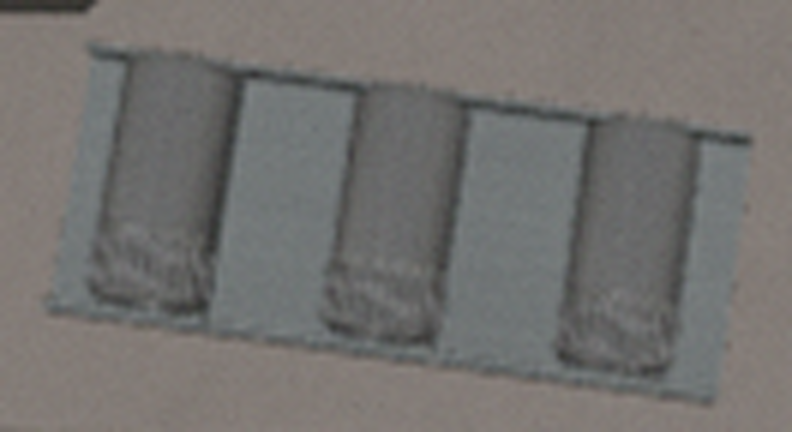

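Request:
step_arm:
  series:
    - [[0,0,-0.208],[-0.1,-0.077,0.02],0.0854]
    - [[0,0,-0.208],[-0.375,-0.29,0.07],0.0854]
    - [[0,0,-0.208],[-0.375,-0.29,0.07],0.0854]
    - [[0,0,-0.208],[-0.375,-0.29,0.07],0.0854]
    - [[0,0,-0.208],[-0.375,-0.29,0.07],0.0854]
    - [[0,0,-0.208],[-0.375,-0.29,0.07],0.0854]
    - [[0,0,-0.208],[-0.375,-0.29,0.07],0.0854]
    - [[0,0,-0.208],[-0.375,-0.29,0.07],0.0854]
    - [[0,0,-0.208],[-0.375,-0.29,0.07],0.0854]
    - [[0,0,-0.208],[-0.375,-0.29,0.07],0.0854]
    - [[0,0,-0.208],[-0.375,-0.29,0.07],0.0854]
    - [[0,0,-0.208],[-0.375,-0.29,0.07],0.0854]
    - [[0,0,-0.208],[-0.375,-0.29,0.07],0.0854]
    - [[0,0,-0.208],[-0.375,-0.29,0.07],0.0854]
    - [[0,0,-0.208],[-0.375,-0.29,0.07],0.0854]
    - [[0,0,-0.208],[-0.375,-0.29,0.07],0.0854]
    - [[0,0,-0.208],[-0.375,-0.29,0.07],0.0854]

```text
time: 1.52
tcp_pos: [476.0, 249.5, 178.4]
ee_rot: [-0.0, 0.054, 0.999, 0.0]
contact_force: [0.3, 0.3, -0.2]
finger_gap: 85.5
```

Request:
step_arm:
  series:
    - [[0,0,0],[-0.001,-0.001,0.03],0.0854]
    - [[0,0,0],[-0.001,-0.001,0.06],0.0854]
    - [[0,0,0],[-0.001,-0.001,0.09],0.0854]
    - [[0,0,0],[-0.001,-0.001,0.11],0.0854]
    - [[0,0,0],[-0.001,-0.001,0.122],0.0854]
    - [[0,0,0],[-0.001,-0.001,0.13],0.0854]
    - [[0,0,0],[-0.001,-0.001,0.134],0.0854]
    - [[0,0,0],[-0.001,-0.001,0.134],0.0854]

```text
time: 2.18
tcp_pos: [477.3, 247.5, 44.0]
ee_rot: [-0.0, 0.055, 0.998, -0.0]
contact_force: [-0.1, -0.0, -0.4]
finger_gap: 85.4
```

Request:
step_arm:
  series:
    - [[0,0,0],[0,0,0],0.065]
    - [[0,0,0],[0,0,0],0.06]
    - [[0,0,0],[0,0,0],0.04]
    - [[0,0,0],[0,0,0],0.04]
    - [[0,0,0],[0,0,0],0.04]
    - [[0,0,0],[0,0,0],0.04]
    - [[0,0,0],[0,0,0],0.04]
    - [[0,0,0],[0,0,0],0.04]

```text
time: 2.85
tcp_pos: [478.7, 249.6, 46.2]
ee_rot: [0.002, 0.055, 0.999, 0.002]
contact_force: [-2.3, 5.0, 9.7]
finger_gap: 54.3
```

Request:
step_arm:
  series:
    - [[0,0,0],[0,0,0],0.07]
    - [[0,0,0],[0,0,0],0.07]
    - [[0,0,0],[0,0,0],0.07]
    - [[0,0,0],[0,0,0.003],0.07]
    - [[0,0,0],[0,0,0.003],0.07]

```text
time: 3.27
tcp_pos: [477.5, 246.6, 40.9]
ee_rot: [-0.0, 0.056, 0.998, -0.0]
contact_force: [-0.8, -0.0, -1.4]
finger_gap: 69.9
```

Request:
step_arm:
  series:
    - [[0,0,0],[0,0,0],0.04]
    - [[0,0,0],[0,0,0],0.04]
    - [[0,0,0],[0,0,0],0.04]
    - [[0,0,0],[0,0,0],0.04]
    - [[0,0,0],[0,0,0],0.04]
    - [[0,0,0],[0,0,0],0.04]
    - [[0,0,0],[0,0,0],0.04]

```text
time: 3.85
tcp_pos: [478.3, 249.6, 42.0]
ee_rot: [0.001, 0.055, 0.999, 0.002]
contact_force: [-1.2, 7.3, 6.4]
finger_gap: 55.1
```

Request:
step_arm:
  series:
    - [[0,0,0],[0,0,-0.01],0.04]
    - [[0,0,0],[0,0,-0.03],0.04]
    - [[0,0,0],[0,0,-0.055],0.04]
    - [[0,0,0],[0,0,-0.085],0.04]
    - [[0,0,0],[0,0,-0.115],0.04]
    - [[0,0,0],[0,0,-0.14],0.04]
    - [[0,0,0],[0,0,-0.15],0.04]
    - [[0,0,0],[0,0,-0.15],0.04]
    - [[0,0,0],[0,0,-0.15],0.04]
    - [[0,0,0],[0,0,-0.15],0.04]

```text
time: 4.68
tcp_pos: [476.6, 246.3, 189.4]
ee_rot: [-0.001, 0.055, 0.998, -0.001]
contact_force: [-0.3, -1.0, -7.8]
finger_gap: 54.9
```

```bash
cat > ft.py <<'E'
from h import *
import sys
F=[];T=[]
for i in range(6):
    imaging.camera('top'); s=telemetry.state();F.append(s['contact_force']);T.append(s['ft_torque'])
th=np.radians(-6.37);y=np.array([-np.sin(th),np.cos(th),0])
T=np.array(T);print(s['time'],s['tcp_pos'].round(1),s['finger_gap'],'F',np.mean(F,0).round(2),'T',T.mean(0).round(3),'sd',T.std(0).round(3),'T_y',(T@y).round(3))
if len(sys.argv)>1: shot('side',sys.argv[1]); shot('top',sys.argv[1]+'t')
E
python3 ft.py s1; python3 -c "
import cv2;a=cv2.imread('pics/s1.png')[120:270,180:350];cv2.imwrite('pics/s1c.png',cv2.resize(a,None,fx=4,fy=4,interpolation=2))"
```

```text
4.9833 [477.4 246.8 190.5] 55.02671598887225 F [ 0.03  0.13 -6.94] T [-0.014 -0.011  0.012] sd [0.013 0.019 0.039] T_y [ 0.007 -0.011 -0.024  0.009 -0.047 -0.006]
```

View pics/s1c.png

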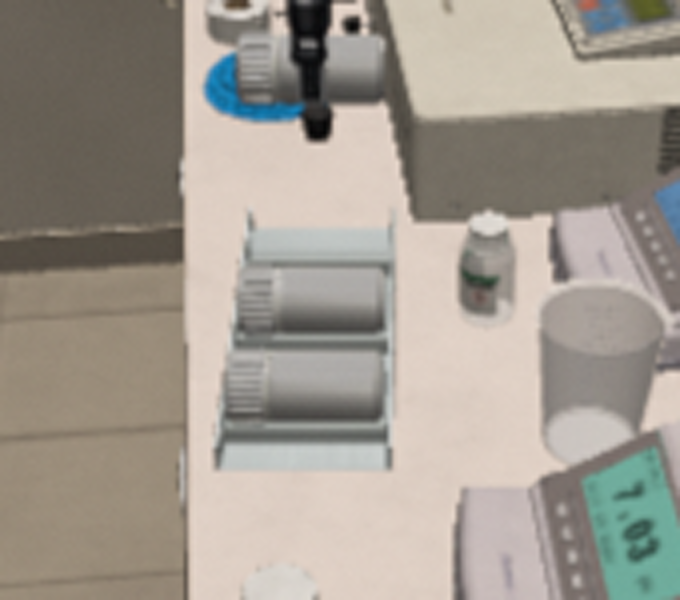

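The jar at (310,70) in the crop is held level, with the lid still to the front. I'll shake it towards the free front side.

Request:
step_arm:
  series:
    - [[0,0,0],[0.038,0,0],0.04]
    - [[0,0,0],[0.076,0,0],0.04]
    - [[0,0,0],[0.076,0,0],0.04]
    - [[0,0,0],[0.076,0,0],0.04]
    - [[0,0,0],[0.076,0,0],0.04]
    - [[0,0,0],[0.076,0,0],0.04]
    - [[0,0,0],[0.076,0,0],0.04]
    - [[0,0,0],[0.076,0,0],0.04]

```text
time: 5.75
tcp_pos: [402.8, 255.2, 191.2]
ee_rot: [0.0, 0.056, 0.998, -0.0]
contact_force: [0.0, -0.8, -7.9]
finger_gap: 54.6
```

```bash
python3 ft.py
```

```text
6.05 [402.2 255.3 191.2] 54.93952361461296 F [-0.03  0.44 -7.17] T [-0.011 -0.055  0.005] sd [0.036 0.026 0.026] T_y [-0.073 -0.032 -0.059 -0.073 -0.092 -0.008]
```

Request:
step_arm:
  series:
    - [[0,0,0],[-0.038,0,0],0.04]
    - [[0,0,0],[-0.076,0,0],0.04]
    - [[0,0,0],[-0.076,0,0],0.04]
    - [[0,0,0],[-0.076,0,0],0.04]
    - [[0,0,0],[-0.076,0,0],0.04]
    - [[0,0,0],[-0.076,0,0],0.04]
    - [[0,0,0],[-0.076,0,0],0.04]
    - [[0,0,0],[-0.076,0,0],0.04]

```text
time: 6.72
tcp_pos: [476.9, 247.3, 191.4]
ee_rot: [-0.0, 0.055, 0.998, 0.0]
contact_force: [-0.7, 0.6, -6.8]
finger_gap: 55.2
```

```bash
python3 ft.py
```

```text
7.0167 [477.5 247.1 191.4] 54.734712856538266 F [ 0.01  0.12 -6.93] T [-0.01   0.048  0.011] sd [0.022 0.008 0.017] T_y [0.056 0.057 0.034 0.042 0.041 0.049]
```

The moment about the cross axis went 0.00, then -0.056 (jerked to -x), then +0.047 (to +x). That is the ball signature. The 0.71 kg load also exceeds any empty jar, so this first jar is the one. Next I'll refine the tray position and check the surroundings.

```bash
python3 - <<'E'
from h import *
P=np.load('pics/P.npy');d=np.load('pics/s0.npy');vv,uu=np.mgrid[0:420,0:560];S=world('side',d,uu,vv)
for n,Q in(('top',P),('side',S)):
    x,y,z=Q[...,0],Q[...,1],Q[...,2]
    for nm,b in(('near tray',(400,800,-600,-250)),('path',(380,800,-250,200))):
        print(n,nm)
        m=(x>b[0])&(x<b[1])&(y>b[2])&(y<b[3])&(z>70)
        H={}
        for a in Q[m]:
            k=(int(a[0]//40*40),int(a[1]//40*40));H.setdefault(k,[]).append(a[2])
        print({k:int(np.percentile(v,95)) for k,v in sorted(H.items()) if len(v)>3})
a=cv2.imread('pics/t0.png');cv2.imwrite('pics/tr.png',cv2.resize(a[168:246,390:452],None,fx=7,fy=7,interpolation=2))
a=cv2.imread('pics/s0.png');cv2.imwrite('pics/trs.png',cv2.resize(a[305:378,255:360],None,fx=7,fy=7,interpolation=2))
a=cv2.resize(cv2.imread('pics/tr.png'),(434,546));b=cv2.resize(cv2.imread('pics/trs.png'),(350,243))
c=np.zeros((546,790,3),'uint8');c[:,:434]=a;c[:243,438:788]=b;cv2.imwrite('pics/trc.png',c)
E
```

```text
top near tray
{(400, -600): 130, (400, -280): 97, (440, -600): 170, (480, -600): 148, (600, -600): 81, (600, -280): 75, (640, -600): 115, (640, -480): 87, (640, -400): 176, (640, -360): 175, (640, -280): 96, (680, -600): 117, (680, -440): 169, (680, -400): 218, (680, -360): 199, (680, -320): 193, (680, -280): 99, (720, -600): 117, (720, -440): 163, (760, -600): 116, (760, -480): 198, (760, -440): 198, (760, -400): 196}
top path
{(400, -280): 100, (400, -240): 100, (400, 0): 74, (400, 40): 71, (400, 120): 74, (440, -240): 100, (440, 0): 74, (440, 40): 72, (440, 120): 73, (480, 0): 74, (480, 120): 73, (560, 120): 83, (560, 160): 91, (600, -280): 74, (600, -240): 75, (600, -200): 75, (600, -160): 75, (600, -120): 72, (600, -40): 120, (600, 0): 122, (600, 120): 91, (600, 160): 93, (640, -280): 96, (640, -240): 96, (640, -200): 94, (640, -160): 93, (640, -120): 92, (640, -80): 119, (640, 0): 119, (680, -280): 101, (680, -240): 100, (680, -200): 101, (680, -160): 100, (680, -120): 101, (680, -80): 118, (680, -40): 119, (680, 0): 119, (760, -120): 260, (760, -40): 221, (760, 0): 200, (760, 
[... 493 characters left out ...]
0, 0): 72, (400, 40): 71, (400, 120): 73, (440, -280): 95, (440, -240): 98, (440, 0): 73, (440, 120): 73, (480, 0): 72, (480, 120): 73, (560, 120): 91, (560, 160): 90, (600, -280): 73, (600, -240): 75, (600, -200): 75, (600, -160): 72, (600, -120): 72, (600, -80): 118, (600, -40): 118, (600, 0): 120, (600, 120): 90, (600, 160): 91, (640, -280): 95, (640, -240): 95, (640, -200): 94, (640, -160): 93, (640, -120): 93, (640, -80): 118, (640, 0): 118, (680, -280): 100, (680, -240): 99, (680, -200): 99, (680, -160): 100, (680, -120): 100, (680, -80): 117, (680, -40): 120, (680, 0): 118, (760, -120): 259, (760, -40): 217, (760, 0): 196, (760, 40): 198, (760, 80): 85, (760, 120): 86, (760, 160): 87}
```

View pics/trc.png

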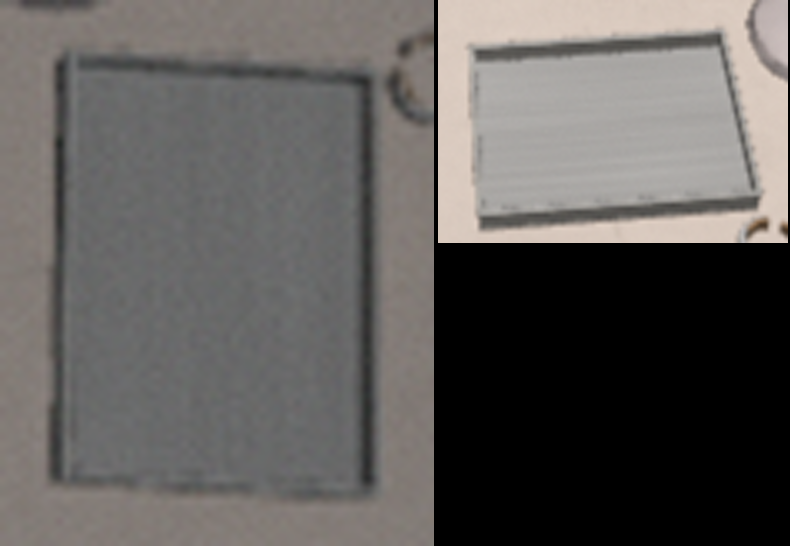

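The crop shows the tray rim corners at about (65,56), (374,73), (372,491) and (64,482).

```bash
python3 - <<'E'
from h import *
def ray(n,u,v,z):
    c=imaging.get_calibration(n);K=np.array(c['camera_matrix']);R=cv2.Rodrigues(np.array(c['rvec'],float))[0];t=np.array(c['tvec'],float).ravel()
    C=-R.T@t;dd=R.T@np.linalg.inv(K)@[u,v,1];return C+dd*(z-C[2])/dd[2]
A=np.array([ray('top',390+u/7,168+v/7,20) for u,v in[(65,56),(374,73),(372,491),(64,482)]])
k=7*350/735
B=np.array([ray('side',255+(u-438)/k,305+v/k,20) for u,v in[(473,47),(721,33),(759,193),(480,215)]])
for X in(A,B):print(X.round(0)[:,:2].tolist(),X.mean(0).round(1),[round(np.linalg.norm(X[i]-X[i-1])) for i in range(4)])
s=telemetry.state();p=s['tcp_pos'];print(p)
th=np.radians(-6.37)
E
```

```text
[[625.0, -331.0], [621.0, -460.0], [445.0, -453.0], [446.0, -327.0]] [ 534.  -392.6   20. ] [179, 129, 176, 126]
[[453.0, -326.0], [628.0, -334.0], [624.0, -460.0], [447.0, -455.0]] [ 537.8 -393.5   20. ] [129, 175, 126, 177]
[477.51980167 247.06198438 191.37929959]
```

Request:
step_arm:
  series:
    - [[0,0,0],[-0.002,-0.01,0],0.04]
    - [[0,0,0],[-0.006,-0.03,0],0.04]
    - [[0,0,0],[-0.012,-0.06,0],0.04]
    - [[0,0,0],[-0.02,-0.095,0],0.04]
    - [[0,0,0],[-0.027,-0.132,0],0.04]
    - [[0,0,0],[-0.035,-0.17,0],0.04]
    - [[0,0,0],[-0.043,-0.21,0],0.04]
    - [[0,0,0],[-0.051,-0.25,0],0.04]
    - [[0,0,0],[-0.059,-0.29,0],0.04]
    - [[0,0,0],[-0.068,-0.33,0],0.04]
    - [[0,0,0],[-0.076,-0.37,0],0.04]
    - [[0,0,0],[-0.084,-0.41,0],0.04]
    - [[0,0,0],[-0.092,-0.45,0],0.04]
    - [[0,0,0],[-0.1,-0.488,0],0.04]
    - [[0,0,0],[-0.107,-0.524,0],0.04]
    - [[0,0,0],[-0.114,-0.556,0],0.04]
    - [[0,0,0],[-0.12,-0.585,0],0.04]
    - [[0,0,0],[-0.125,-0.61,0],0.04]
    - [[0,0,0],[-0.128,-0.625,0],0.04]
    - [[0,0,0],[-0.129,-0.63,0],0.04]

```text
time: 8.68
tcp_pos: [534.1, -398.0, 190.8]
ee_rot: [-0.001, 0.058, 0.998, -0.001]
contact_force: [-1.0, -1.2, -7.5]
finger_gap: 54.9
```

Request:
step_arm:
  series:
    - [[0,0,0],[0,0,0.01],0.04]
    - [[0,0,0],[0,0,0.025],0.04]
    - [[0,0,0],[0,0,0.04],0.04]
    - [[0,0,0],[0,0,0.055],0.04]
    - [[0,0,0],[0,0,0.068],0.04]
    - [[0,0,0],[0,0,0.078],0.04]
    - [[0,0,0],[0,0,0.084],0.04]
    - [[0,0,0],[0,0,0.086],0.04]
    - [[0,0,0],[0,0,0.086],0.04]
    - [[0,0,0],[0,0,0.086],0.04]
    - [[0,0,0],[0,0,0.086],0.04]
    - [[0,0,0],[0,0,0.086],0.04]

```text
time: 9.68
tcp_pos: [536.5, -393.7, 106.1]
ee_rot: [0.001, 0.055, 0.998, -0.0]
contact_force: [0.7, -0.0, -7.3]
finger_gap: 55.0
```

```bash
python3 ft.py s2; python3 - <<'E'
from h import *
a=cv2.imread('pics/s2.png')[190:400,190:450];cv2.imwrite('pics/s2c.png',cv2.resize(a,None,fx=2.8,fy=2.8,interpolation=2))
print(telemetry.state()['ee_rot'].round(4))
# jar axis from side depth near commanded place
for n,f in(('side','s2'),('top','s2t')):
    d=np.load(f'pics/{f}.npy');vv,uu=np.mgrid[0:420,0:560];Q=world(n,d,uu,vv);x,y,z=Q[...,0],Q[...,1],Q[...,2]
    m=(x>440)&(x<640)&(y>-450)&(y<-330)&(z>60)&(z<145);q=Q[m]
    th=np.radians(-6.37);u=(q[:,0]-536)*np.cos(th)+(q[:,1]+393)*np.sin(th);w=-(q[:,0]-536)*np.sin(th)+(q[:,1]+393)*np.cos(th)
    for lo,hi in((-54,-35),(-35,-18),(18,35),(35,54)):
        k=(u>lo)&(u<hi)&(abs(w)<45)
        if k.sum()>9:print(n,lo,hi,k.sum(),'ztop',np.percentile(q[k,2],[90,97]).round(1),'w',w[k].min().round(),w[k].max().round())
    print('u range',np.percentile(u,[.5,99.5]))
E
```

```text
9.9833 [ 536.2 -393.5  105.4] 54.919846733305405 F [ 0.12 -0.08 -6.86] T [-0.     0.042 -0.008] sd [0.028 0.014 0.035] T_y [0.051 0.047 0.023 0.028 0.058 0.041]
[ 0.      0.0554  0.9985 -0.    ]
side -54 -35 277 ztop [133.5 134.6] w -28.0 18.0
side -35 -18 218 ztop [132.9 134.1] w -29.0 19.0
side 18 35 200 ztop [132.7 133.8] w -28.0 19.0
side 35 54 233 ztop [133.1 134.2] w -28.0 19.0
u range [-57.74869274  55.24622882]
top -54 -35 151 ztop [134.2 135.4] w -23.0 28.0
top -35 -18 133 ztop [133.8 135.4] w -28.0 29.0
top 18 35 24 ztop [132.1 133. ] w 8.0 27.0
top 35 54 83 ztop [132.8 135.1] w -3.0 26.0
u range [-58.5671159   56.18194622]
```

View pics/s2c.png

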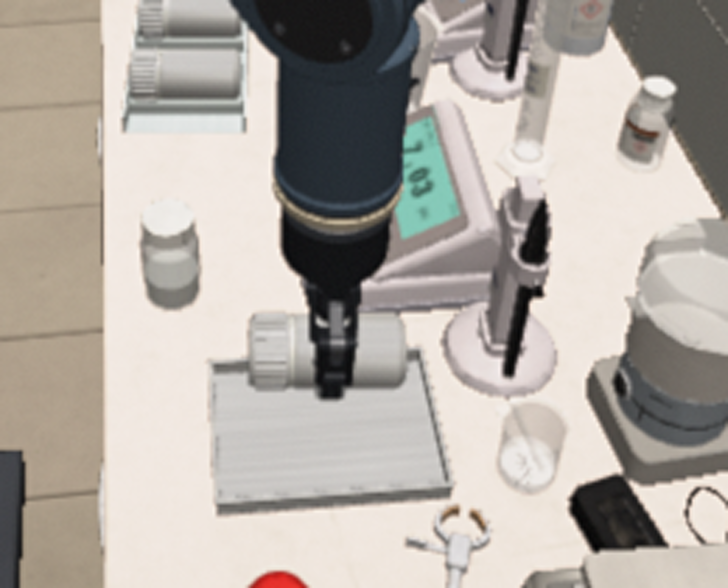

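The jar is level (top within about 1 mm end to end), with its axis at z ≈ 105 mm, centred over the tray and the lid to the front.

```bash
python3 -c "
from bench import ticket; print(ticket.sign_off())"
```

```text
the job is handed in; nothing more can be done
None
```

The first jar I lifted, the leftmost one (+y end of the cradle), is the one with the ball. I handed in at about 10 s, still holding it over the catch tray with its lid to the front.

- **First grip:** it sat a little high on the jar, so I reopened, went 3 mm lower and regripped before lifting.
- **Ball check:** I jerked the jar about 7.5 cm each way. The moment about the cross axis went from 0.00 to −0.056 and then +0.047 N m, following the side it was jerked to. It weighs about 0.71 kg, more than any empty jar could.
- **Other jars:** I never lifted the other two.
- **Final hold:** the last check put the tool at (536, −393.5) mm, against a tray centre of about (536, −393). The jar axis is at z ≈ 105 mm, and the height along its top varies by 1–3 mm, less than the camera noise.
- **Bystanders:** the carry path cleared the vial, bottle, beaker and stopper. The last picture I viewed shows the vial standing where it was; I did not check the other three afterwards.
- **Disagreement:** the two cameras differed by about 4 mm in x on the tray centre, so I used the middle.

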